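# Stack a fork seal kit on the assembly spindle

### The arm

A 7-joint arm with a two-finger parallel gripper is mounted at the origin on the work surface. World frame = base frame: x ahead of the robot, y to its left, z up, the work surface at z = 0. Lengths are in m, angles in rad, forces in N, time in s.
With the tool pointing down it reaches from about 0.4 to 0.85 m from the base axis. Payload 4.4 kg.
Tool frame: the origin (TCP) lies midway between the tips of the shut fingers; the grasp point (between the pads) lies 19 mm behind it; z points along the fingers, y is the line along which they close (so a half turn about z gives the same grasp; the last joint's range is limited). The gripper opens to 94 mm and grips with 3 to 60 N. Pads are 16 mm wide; open, the fingers measure 119 mm over their backs; the gripper's body (75 mm by 177 mm) begins 78 mm behind the grasp point.
Start: joints at [-1.316, 0.628, 0.038, 1.517, -0.027, 0.996, -0.02], TCP at [0.205, 0.617, 0.205] pointing down, gripper open.
Joint ranges: [-3.06, 3.06], [-0.37, 2.12], [-1.25, 1.32], [0.18, 2.47], [-1.1, 4.24], [0.23, 1.98], [-2.94, 2.94]. Speed limits (rad/s): [2.57, 2.57, 3.14, 3.14, 3.14, 3.14, 3.14].

### API

Orientations are given as a rotation vector (axis times angle).
In Python, from cell import sensors, imaging, robot gives the robot as it stands.
- The arm moves only by the tool nudge_tcp, called after "Request:" as name(argument=value, ...), one argument or row to a line, values as JSON. Schema: {"type":"object","properties":{"moves":{"type":"array","items":{"type":"number"},"minItems":5,"maxItems":40},"clamp_n":{"type":"number"},"only":{"type":"string"},"quiet":{"type":"boolean"},"lines":{"type":"string"}},"required":["moves"],"additionalProperties":false}. moves is one flat list of numbers that holds 1 to 8 rows one after another, with no inner brackets; each row has 5 numbers: dx, dy, dz in parts of the range, where 1.0 means 0.4 m, then a turn about the tool's z in fractions of the full range, 1 being pi/2 rad, then the opening from 0.0 (shut) to 1.0 (fully open); each row is the pose to reach, as a shift and turn from the pose commanded when the call began, along the tool's axes at that moment; what a row does not reach only later rows make up. A row lasts 1/10 s, in which the tool goes at most 0.05 m and 0.15 rad, less where a joint would pass 70% of its speed; a pose out of reach is approached as far as the arm can. The fingers move at their own pace and stop on an object; clamp_n is the grip in N (left out, the last holds). Time passes only in rows, so rows that do not move let the fingers close. The tool returns the time, the measured TCP pose, the force, the opening and the grip force at its end. only (a regular expression) keeps the lines of the reply that match it, lines (a string "A,B") keeps lines A to B, and quiet returns only ok. A shift or turn number past 1, either way, is cut back to 1. Input that does not fit is refused with a message, and nothing moves.
- sensors.observe(): the state, without advancing time (a new reading comes with each control period).
- imaging.capture(name): name is "scene" or "top" or "wrist"; returns (picture, depth): 480x640x3 uint8, blue, green, red; 480x640 float32, m along the optical axis (not along the pixel's ray), 0 where there is no reading.
- imaging.camera_model(name): a dict with "camera_matrix" (3x3 intrinsics, pixels), "dist" ([k1, k2, p1, p2, k3] as OpenCV has them; the pictures are not rectified), "R" (3x3) and "t" (3): a world point X has camera coordinates R X + t. Camera axes: x right, y down, z forward; pixel columns grow to the right and rows downward; lengths in m; the calibration is good to about 2 mm. A picture is of the moment at which its call begins: read the wrist's pose just before it. camera_model takes no time and is no camera call; for the wrist camera it gives the pose at the moment of the call.
- robot.finish_job(): hands the job in; it is judged then, once.
The state is a dict: "clock": time; "joint_positions": joint angles; "qd": joint speeds; "joint_efforts": joint torques, N m; "ee_pos": TCP position; "eef_rot": TCP orientation; "force": force on the tool from outside, world axes, zero at the start; "ft_torque": the same for the moment, N m; "gripper_width": opening from 0.0 (shut) to 1.0 (fully open); "grip_force": force on a finger pad.
Only numpy, scipy, OpenCV 4.12 (cv2) and the standard library are available. Lean on these libraries where they do the work, as an engineer would, in place of code of your own. Each camera call takes 0.05 s, during which the arm holds its last target. There are 200 camera calls.

### The job

Lay out the fork seal kit on the spindle with the yellow foot: slip over its post, from the bottom up, the black dust seal, the green oil seal, the grey steel spacer and last the brass bushing, each lying flat on the one below and the first on the foot. The old brown seal is scrap: leave it where it lies, and do not knock over the amber oil bottle.

Things in the scene. Friction and masses are not known exactly. Their poses are not given: they have to be found in the camera images.
- dust_seal: black rubber dust seal: ring lying flat on the bench, outer diameter 60 mm, hole 40 mm, 14 mm tall; origin at the centre of its underside, z up its axis; 35 to 85 g, rigid, the same either way up
- oil_seal: green oil seal: ring lying flat on the bench, outer diameter 56 mm, hole 40 mm, 12 mm tall; origin at the centre of its underside, z up its axis; 35 to 85 g, rigid, the same either way up
- spacer: grey steel spacer: ring lying flat on the bench, outer diameter 56 mm, hole 40 mm, 10 mm tall; origin at the centre of its underside, z up its axis; 35 to 85 g, rigid, the same either way up
- bushing: brass slide bushing: thin-walled ring lying flat on the bench, outer diameter 48 mm, hole 40 mm, 16 mm tall; origin at the centre of its underside, z up its axis; 35 to 85 g, rigid, the same either way up
- worn_seal: old brown oil seal, scrap, to be left alone: ring lying flat on the bench, outer diameter 56 mm, hole 40 mm, 12 mm tall; origin at the centre of its underside, z up its axis; 35 to 85 g, rigid, the same either way up
- spindle_yellow: the spindle to load: yellow disc foot 100 mm across and 10 mm thick, with an upright bare aluminium post in its middle, 30 mm in diameter, straight to 62 mm above the bench, then coned to 16 mm diameter at its tip 70 mm above the bench; fixed to the bench; origin at the centre of the foot's underside on the post's axis, z up
- spindle_red: another spindle, not used in this job: red disc foot 100 mm across and 10 mm thick, with an upright bare aluminium post in its middle, 30 mm in diameter, straight to 62 mm above the bench, then coned to 16 mm diameter at its tip 70 mm above the bench; fixed to the bench; origin at the centre of the foot's underside on the post's axis, z up
- oil_bottle: amber oil bottle, 60 mm in diameter, 160 mm tall, standing near the far edge of the work area, black cap; origin at the centre of its underside, z up
Not all that is in view belongs to the job. Several things have the shape of the oil_seal; the one meant has the colours described above. Leave any white look-alike of the spacer alone.

How it is judged:
By the outcome, as a careful person would: the job done as asked, in the order asked, and still so for the second after the job is handed in, with the robot touching nothing.
It also fails if it takes over 96 s, if anything falls off the work surface, if the arm or the gripper's body presses on something with over 40 N, if the wrist force passes 120 N, or if a joint passes its speed limit or range.

## Working session

There is one attempt and no reset: what is moved stays moved. The work goes in short steps, Python scripts to look and compute and a tool call to move; the robot and the scene stay as the last step left them, time stands still between calls to the robot, and variables do not carry over. Pictures are saved under pics/ and viewed, at most 14 in all, crops included, and the job is handed in when it is done.

```bash
ls; mkdir -p pics; python3 - <<'E'
from cell import sensors, imaging, robot
import cv2, numpy as np
for n in ("top","scene"):
    p,d=imaging.capture(n); cv2.imwrite(f"pics/{n}0.png",p); np.save(f"pics/{n}0.npy",d)
    m=imaging.camera_model(n); print(n,m)
s=sensors.observe(); print(s)
E
```

```text
pics
top {'camera_matrix': array([[444.84608388,   0.        , 321.36090042],
       [  0.        , 444.84608388, 250.58167378],
       [  0.        ,   0.        ,   1.        ]]), 'dist': array([0.03020215, 0.        , 0.        , 0.        , 0.        ]), 'R': array([[ 0.00745013, -0.99855741, -0.05317514],
       [-0.98624353,  0.0014439 , -0.16529252],
       [ 0.16513085,  0.05367509, -0.98481003]]), 't': array([0.01418818, 0.5477628 , 0.66241203])}
scene {'camera_matrix': array([[603.34151265,   0.        , 311.88954809],
       [  0.        , 603.34151265, 244.51584313],
       [  0.        ,   0.        ,   1.        ]]), 'dist': array([-0.18491121,  0.        ,  0.        ,  0.        ,  0.        ]), 'R': array([[ 0.14006953,  0.99012955,  0.00489906],
       [ 0.54883252, -0.07352098, -0.83269294],
       [-0.8241137 ,  0.11932367, -0.55371335]]), 't': array([-0.07110356, -0.26406707,  1.52617727])}
{'clock': 0.1, 'joint_positions': array([-1.31579578,  0.62922749,  0.03841509,  1.51823271, -0.02698078,
        0.99626943, -0.01999835]), 'qd': array([ 0.00098158, -0.00011638,  0.00217184, -0.00281683,  0.00028519,
        0.00129861, -0.00012036]), 'joint_efforts': array([ 3.72228489e-03, -5.50796163e+01,  1.14744902e+00, -1.87117481e+01,
       -5.23374765e-02,  1.91353209e-02,  5.83988981e-05]), 'ee_pos': array([0.20474147, 0.61631243, 0.20467375]), 'eef_rot': array([-5.01657554e-01, -3.10103038e+00,  2.51480518e-03]), 'force': array([0.88328668, 0.18190051, 0.21432976]), 'ft_torque': array([-0.02872559, -0.01294699, -0.02579133]), 'grip_force': 0.0, 'gripper_width': 0.9976779419228006}
```

View pics/top0.png

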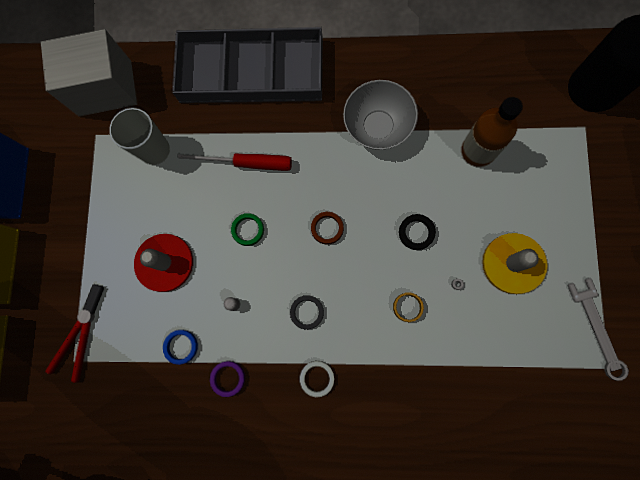

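View pics/scene0.png

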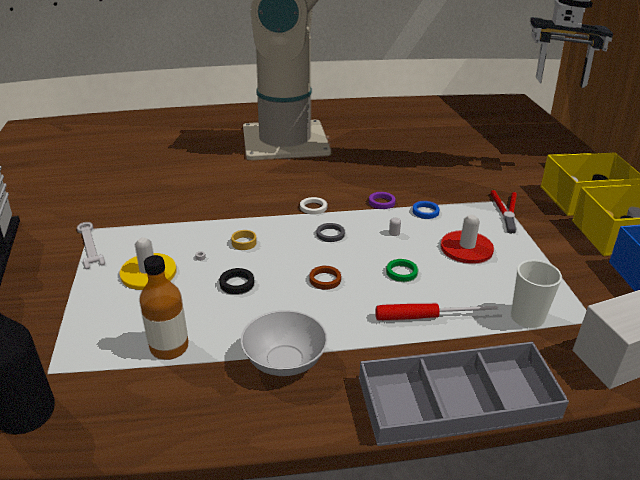

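Top view, candidates: oil seal is green at (248,229), not brown (328,227), blue (180,347) or purple (228,378). The spacer is grey at (308,312), not white (317,379). The dust seal is black at (417,232), the bushing brass at (409,307), and the target spindle yellow at (515,263), not red (163,262). The bottle is at (490,130).

```bash
cat > h.py <<'E'
from cell import sensors, imaging, robot
import cv2, numpy as np
from scipy.spatial.transform import Rotation as Ro
def ray(m,px,z):
    u=cv2.undistortPoints(np.array([[px]],float),m["camera_matrix"],m["dist"])[0,0]
    R=m["R"]; c=-R.T@m["t"]; d=R.T@np.array([u[0],u[1],1]); return c+d*(z-c[2])/d[2]
def ringmask(p,px,r,dark):
    """ring near px: enclosing contour of pixels that differ from the white sheet"""
    hsv=cv2.cvtColor(p,cv2.COLOR_BGR2HSV); return hsv
def to(tgt):
    s=sensors.observe(); R=Ro.from_rotvec(s["eef_rot"])
    print("tcp",s["ee_pos"].round(4),"yaw y-axis",R.as_matrix()[:,1].round(3),"delta tool",R.inv().apply(np.array(tgt)-s["ee_pos"]).round(4),"t",round(s["clock"],2))
E
python3 - <<'E'
from h import *
P={"dust":((417,232),(236,281),.014),"green":((248,229),(402,269),.012),"spacer":((308,312),(330,232),.010),"bush":((409,307),(244,240),.016)}
for n,k in (("top",0),("scene",1)):
    p=cv2.imread(f"pics/{n}0.png"); m=imaging.camera_model(n)
    hsv=cv2.cvtColor(p,cv2.COLOR_BGR2HSV)
    for name,v in P.items():
        x,y=v[k]; g=np.zeros(p.shape[:2],np.uint8)
        cv2.circle(g,(x,y),30,1,-1)
        H,S,V=cv2.split(hsv)
        mk={"dust":V<45,"green":(H>40)&(H<85)&(S>110),"spacer":V<85,"bush":(H<32)&(S>70)}[name].astype(np.uint8)*g
        c=max(cv2.findContours(mk,cv2.RETR_EXTERNAL,cv2.CHAIN_APPROX_NONE)[0],key=cv2.contourArea)
        hu=cv2.convexHull(c); M=cv2.moments(hu); ctr=(M["m10"]/M["m00"],M["m01"]/M["m00"])
        print(n,name,np.round(ctr,1),cv2.boundingRect(c),ray(m,ctr,v[2]/2).round(4))
    H,S,V=cv2.split(hsv); mk=((H>20)&(H<32)&(S>180)&(V>60)).astype(np.uint8)
    if k: mk[:,:110]=0; mk[:,190:]=0
    mk[:220]=0; mk[310:]=0
    if not k: mk[:,:440]=0
    c=max(cv2.findContours(mk,cv2.RETR_EXTERNAL,cv2.CHAIN_APPROX_NONE)[0],key=cv2.contourArea)
    e=cv2.fitEllipse(cv2.convexHull(c)); print(n,"yellow",e,ray(m,e[0],.007).round(4))
m=imaging.camera_model("top")
tp=cv2.imread("pics/top0.png"); print("post tip top",ray(m,(529,257),.07).round(4),"bottle",ray(m,(480,155),0).round(3),"nut",ray(m,(457,284),0).round(3))
cv2.imwrite("pics/c1.png",cv2.resize(tp[190:350,210:570],None,fx=2.2,fy=2.2))
E
```

```text
top dust [416.9 231.7] (399, 214, 37, 36) [ 0.5861 -0.1418  0.007 ]
top green [246.9 229.1] (231, 213, 33, 33) [0.5919 0.146  0.006 ]
top spacer [308.  312.2] (290, 295, 37, 35) [0.4516 0.0394 0.005 ]
top bush [408.  306.9] (393, 292, 31, 31) [ 0.4612 -0.1238  0.008 ]
top yellow ((514.7711181640625, 263.02862548828125), (59.40664291381836, 64.51537322998047), 115.47613525390625) [ 0.5333 -0.2972  0.007 ]
scene dust [236.3 280.8] (219, 268, 35, 26) [ 0.5853 -0.1409  0.007 ]
scene green [401.7 269.8] (387, 259, 31, 23) [0.5908 0.1473 0.006 ]
scene spacer [329.9 232.1] (316, 223, 29, 19) [0.4512 0.0429 0.005 ]
scene bush [243.3 239.5] (231, 230, 25, 20) [ 0.4596 -0.1231  0.008 ]
scene yellow ((133.8795928955078, 273.5893859863281), (26.618879318237305, 32.75358581542969), 161.28587341308594) [ 0.5417 -0.3195  0.007 ]
post tip top [ 0.5336 -0.2947  0.07  ] bottle [ 0.721 -0.253  0.   ] nut [ 0.499 -0.205  0.   ]
```

View pics/c1.png

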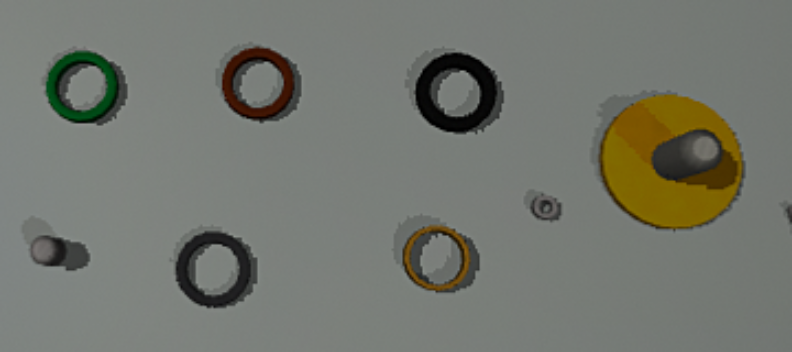

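The close crop confirms the choice: green, black, grey and brass rings, with the yellow post at crop (705,150). Moving to the dust seal first.

Careful with the scale: shifts go in shares of 0.4 m and turns go in shares of pi/2 rad. That gives: -0.27 m / 0.4 = -0.675, -0.03 m / 0.4 = -0.075, -0.3208 rad / 1.5708 = -0.2042.

Request:
nudge_tcp(
  moves=[-0.075,-0.075,0,-0.0637,1,-0.1625,-0.1625,0,-0.1273,1,-0.25,-0.25,0.025,-0.191,1,-0.3375,-0.3375,0.05,-0.2042,1,-0.425,-0.425,0.075,-0.2042,1,-0.5125,-0.5125,0.075,-0.2042,1,-0.6,-0.6,0.075,-0.2042,1,-0.675,-0.675,0.075,-0.2042,1],
  clamp_n=20,
)

```text
clock: 0.9
ee_pos: [0.3767, 0.2727, 0.1752]
eef_rot: [-0.002, -3.141, 0.002]
force: [0.3, 0.4, 0.7]
gripper_width: 1.002
grip_force: 0.0
```

```bash
python3 -c "
from h import *
to([.5857,-.1413,.12])"
```

```text
tcp [0.3767 0.2727 0.1752] yaw y-axis [ 0.001  1.    -0.001] delta tool [-0.2096 -0.4137  0.0556] t 0.9
```

Converted, -0.32 m / 0.4 = -0.8, -0.28 m / 0.4 = -0.7.

Request:
nudge_tcp(
  moves=[-0.05,-0.1,0,0,1,-0.1,-0.2,0.025,0,1,-0.15,-0.3,0.05,0,1,-0.2,-0.4,0.075,0,1,-0.25,-0.5,0.1,0,1,-0.3,-0.6,0.125,0,1,-0.35,-0.7,0.1375,0,1,-0.4,-0.8,0.1375,0,1],
)

```text
clock: 1.7
ee_pos: [0.5357, -0.0462, 0.1194]
eef_rot: [-0.0, -3.139, -0.0]
force: [0.5, -0.3, 0.6]
gripper_width: 1.001
grip_force: 0.0
```

Request:
nudge_tcp(
  moves=[-0.05,-0.1,0,0,1,-0.1,-0.2,0,0,1,-0.125,-0.24,0,0,1,-0.125,-0.24,0,0,1,-0.125,-0.24,0,0,1],
)

```text
clock: 2.2
ee_pos: [0.5852, -0.1395, 0.1199]
eef_rot: [0.0, -3.14, -0.002]
force: [0.6, 0.5, -0.8]
gripper_width: 1.001
grip_force: 0.0
```

```bash
python3 - <<'E'
from h import *
to([.5857,-.1413,.004])
m=imaging.camera_model("wrist");p,d=imaging.capture("wrist");cv2.imwrite("pics/w1.png",p)
uv,_=cv2.projectPoints(np.array([[.5857,-.1413,.014]]),cv2.Rodrigues(m["R"])[0],m["t"],m["camera_matrix"],m["dist"]);print(uv)
E
```

```text
tcp [ 0.5852 -0.1395  0.1199] yaw y-axis [-0.     1.     0.001] delta tool [-0.0007 -0.002   0.1158] t 2.2
[[[318.66403021 244.74743157]]]
```

View pics/w1.png

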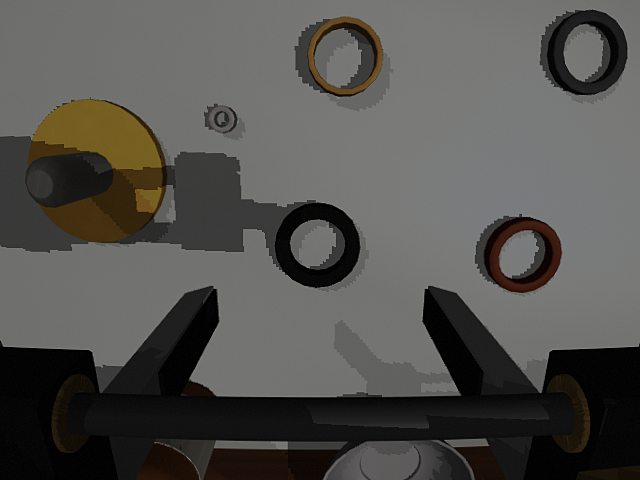

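The wrist view shows the black ring centred at (317,245), as predicted (319,245). The bottle and bowl sit behind the fingers and are clear. Descend and grip.

Converted, 0.115 m / 0.4 = 0.2875, 0.105 m / 0.4 = 0.2625.

Request:
nudge_tcp(
  moves=[0,-0.005,0.1,0,1,0,-0.005,0.2,0,1,0,-0.005,0.2625,0,1,0,-0.005,0.2875,0,1,0,-0.005,0.2875,0,0.55,0,-0.005,0.2875,0,0.4,0,-0.005,0.2875,0,0.4,0,-0.005,0.2875,0,0.4],
  clamp_n=20,
)

```text
clock: 3.05
ee_pos: [0.587, -0.1427, 0.0069]
eef_rot: [0.0, 3.139, -0.001]
force: [-0.2, -0.2, 0.2]
gripper_width: 0.695
grip_force: 0.0
```

Request:
nudge_tcp(
  moves=[0,0,0,0,0.4,0,0,-0.075,0,0.4,0,0,-0.175,0,0.4,0,0,-0.2625,0,0.4,0,0,-0.2625,0,0.4],
)

```text
clock: 3.55
ee_pos: [0.5897, -0.1434, 0.1157]
eef_rot: [0.0, 3.132, -0.003]
force: [1.4, -0.1, -1.3]
gripper_width: 0.637
grip_force: 20.0
```

```bash
python3 - <<'E'
from h import *
to([.5335,-.296,.11])
E
```

```text
tcp [ 0.5897 -0.1434  0.1157] yaw y-axis [ 0.     1.    -0.002] delta tool [ 0.0562 -0.1526  0.0054] t 3.55
```

Converted, -0.1526 m / 0.4 = -0.3815, -0.11 m / 0.4 = -0.275.

Request:
nudge_tcp(
  moves=[0.025,-0.075,0,0,0.4,0.0625,-0.175,0,0,0.4,0.1,-0.275,0,0,0.4,0.125,-0.35,0,0,0.4,0.14,-0.3815,0,0,0.4,0.14,-0.3815,0,0,0.4,0.14,-0.3815,0,0,0.4],
)

```text
clock: 4.25
ee_pos: [0.5307, -0.2929, 0.1101]
eef_rot: [-0.002, 3.141, 0.003]
force: [0.6, 1.5, -0.4]
gripper_width: 0.635
grip_force: 20.0
```

```bash
python3 - <<'E'
from h import *
to([.5335,-.296,.11])
p,d=imaging.capture("wrist");cv2.imwrite("pics/w2.png",p)
m=imaging.camera_model("wrist")
for X in ([.5335,-.296,.07],[.5335,-.296,.01]):
  print(cv2.projectPoints(np.array([X]),cv2.Rodrigues(m["R"])[0],m["t"],m["camera_matrix"],m["dist"])[0])
p,d=imaging.capture("scene");cv2.imwrite("pics/s2.png",cv2.resize(p[150:310,60:260],None,fx=4,fy=3.7))
E
```

```text
tcp [ 0.5307 -0.2929  0.1101] yaw y-axis [-0.001  1.     0.002] delta tool [-0.0028 -0.0031  0.0001] t 4.25
[[[314.71221017 278.95888136]]]
[[[315.61100964 249.18004526]]]
```

View pics/w2.png

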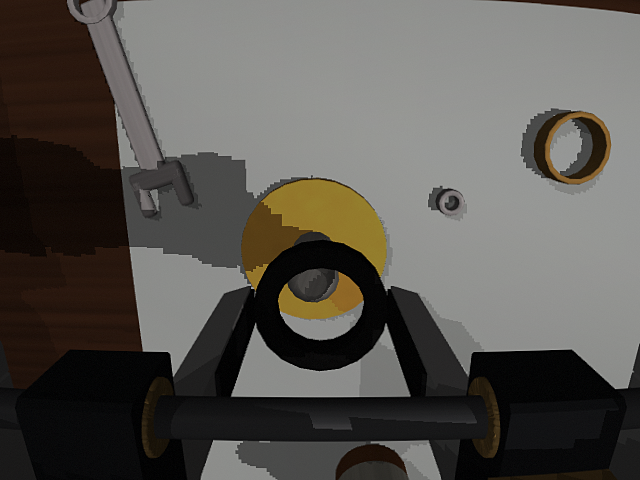

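View pics/s2.png

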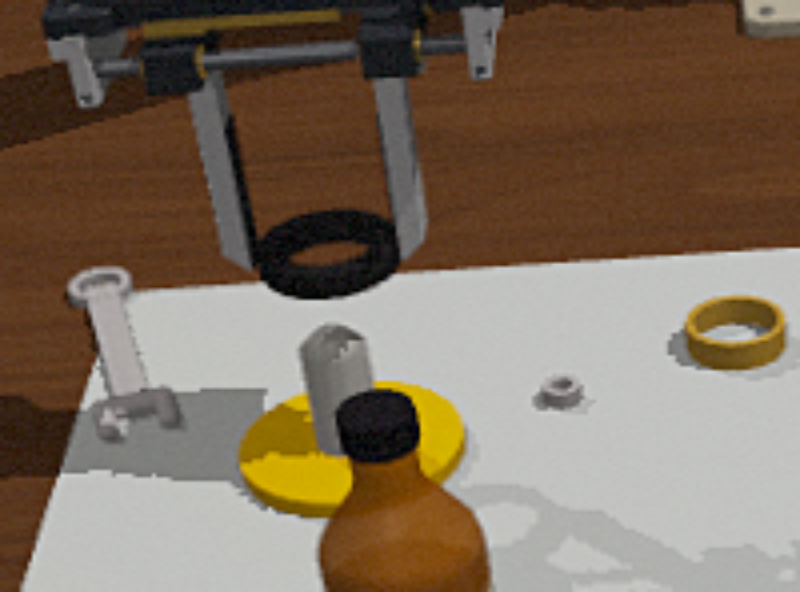

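```bash
python3 - <<'E'
from h import *
m=imaging.camera_model("wrist");p=cv2.imread("pics/w2.png")
V=cv2.cvtColor(p,cv2.COLOR_BGR2HSV)[...,2]; 
for z in (.108,.115,.122): print(ray(m,(321,305),z).round(4), [ray(m,q,z).round(4)[:2] for q in ((256,305),(386,305),(321,240),(321,370))])
to([.5335,-.296,.11])
E
```

```text
[ 0.5327 -0.2927  0.108 ] [array([ 0.5329, -0.3226]), array([ 0.5327, -0.2627]), array([ 0.5019, -0.2928]), array([ 0.5669, -0.2925])]
[ 0.5297 -0.2927  0.115 ] [array([ 0.5299, -0.3215]), array([ 0.5297, -0.2639]), array([ 0.5001, -0.2928]), array([ 0.5625, -0.2926])]
[ 0.5267 -0.2927  0.122 ] [array([ 0.5269, -0.3204]), array([ 0.5267, -0.2651]), array([ 0.4983, -0.2929]), array([ 0.5582, -0.2926])]
tcp [ 0.5313 -0.2922  0.1103] yaw y-axis [-0.004  1.     0.002] delta tool [-0.0022 -0.0038  0.0003] t 4.35
```

Converted, 0.093 m / 0.4 = 0.2325, -0.0035 m / 0.4 = -0.0088.

Request:
nudge_tcp(
  moves=[-0.0063,-0.0088,0,0,0.4,-0.0063,-0.0088,0.05,0,0.4,-0.0063,-0.0088,0.125,0,0.4,-0.0063,-0.0088,0.2,0,0.4,-0.0063,-0.0088,0.225,0,0.4,-0.0063,-0.0088,0.2325,0,0.4,-0.0063,-0.0088,0.2325,0,0.4],
)

```text
clock: 5.05
ee_pos: [0.5332, -0.2983, 0.018]
eef_rot: [-0.001, 3.141, -0.0]
force: [0.1, 0.2, -0.7]
gripper_width: 0.634
grip_force: 20.0
```

```bash
python3 -c "
from h import *
to([.5335,-.296,.0165])"
```

```text
tcp [ 0.5332 -0.2983  0.018 ] yaw y-axis [-0.001  1.    -0.   ] delta tool [-0.0003  0.0023  0.0015] t 5.05
```

Converted, -0.115 m / 0.4 = -0.2875, -0.08 m / 0.4 = -0.2.

Request:
nudge_tcp(
  moves=[0,0.0025,0.005,0,0.4,0,0.0025,0.005,0,0.8,0,0.0025,0.005,0,0.9,0,0.0025,0,0,0.9,0,0.0025,-0.1,0,0.9,0,0.0025,-0.2,0,0.9,0,0.0025,-0.2875,0,0.9,0,0.0025,-0.2875,0,0.9],
)

```text
clock: 5.85
ee_pos: [0.5359, -0.2994, 0.1379]
eef_rot: [0.0, 3.133, -0.007]
force: [-0.9, -0.2, 0.5]
gripper_width: 0.899
grip_force: 0.0
```

```bash
python3 - <<'E'
from h import *
to([.591,.1467,.12])
p,d=imaging.capture("wrist");cv2.imwrite("pics/w3.png",p)
E
```

```text
tcp [ 0.5359 -0.2994  0.1379] yaw y-axis [ 0.     1.    -0.005] delta tool [-0.0548  0.4462  0.0163] t 5.85
```

View pics/w3.png

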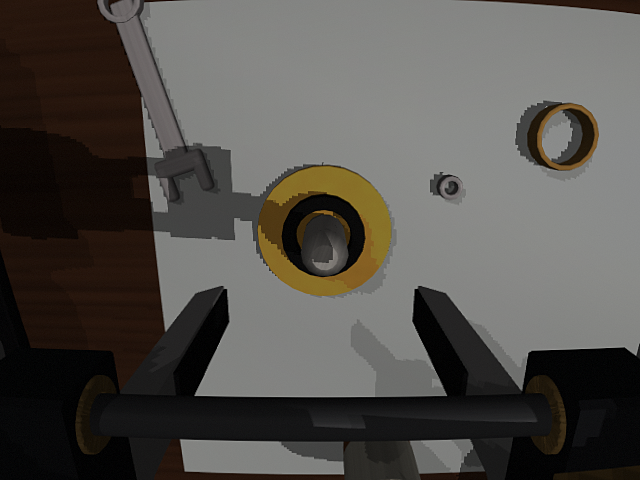

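The dust seal lies flat around the post at (324,235). Next, the green oil seal.

Converted, 0.37 m / 0.4 = 0.925, 0.326 m / 0.4 = 0.815.

Request:
nudge_tcp(
  moves=[-0.0125,0.075,0,0,1,-0.025,0.2,0,0,1,-0.0375,0.325,0,0,1,-0.05,0.4475,0,0,1,-0.075,0.57,0,0,1,-0.0875,0.6925,0,0,1,-0.1,0.815,0,0,1,-0.1125,0.925,0,0,1],
)

```text
clock: 6.7
ee_pos: [0.5763, 0.075, 0.1311]
eef_rot: [0.002, -3.139, -0.0]
force: [0.9, 0.4, -0.4]
gripper_width: 0.996
grip_force: 0.0
```

Request:
nudge_tcp(
  moves=[-0.0125,0.1,0.025,0,1,-0.025,0.185,0.04,0,1,-0.025,0.185,0.04,0,1,-0.025,0.185,0.04,0,1,-0.025,0.185,0.04,0,1],
)

```text
clock: 7.2
ee_pos: [0.5871, 0.1443, 0.1158]
eef_rot: [-0.003, -3.14, 0.003]
force: [-0.3, -0.7, -0.4]
gripper_width: 1.001
grip_force: 0.0
```

```bash
cat >> h.py <<'E'
def wr(name,px,lo,hi,z):
    m=imaging.camera_model("wrist");p,d=imaging.capture("wrist");cv2.imwrite("pics/"+name,p)
    g=np.zeros(p.shape[:2],np.uint8);cv2.circle(g,px,65,255,-1)
    mk=cv2.inRange(cv2.cvtColor(p,cv2.COLOR_BGR2HSV),lo,hi)&g
    c=max(cv2.findContours(mk,cv2.RETR_EXTERNAL,cv2.CHAIN_APPROX_NONE)[0],key=cv2.contourArea)
    M=cv2.moments(cv2.convexHull(c));q=(M["m10"]/M["m00"],M["m01"]/M["m00"]);X=ray(m,q,z);print(np.round(q),cv2.boundingRect(c),X.round(4));return X
E
python3 - <<'E'
from h import *
X=wr("w4.png",(320,240),(40,90,20),(88,255,255),.006)
to([X[0],X[1],.004])
E
```

```text
[323. 252.] (283, 214, 80, 76) [0.5936 0.1449 0.006 ]
tcp [0.5873 0.1441 0.1161] yaw y-axis [ 0.002  1.    -0.001] delta tool [-0.0064  0.001   0.1121] t 7.25
```

Converted, 0.111 m / 0.4 = 0.2775, -0.004 m / 0.4 = -0.01.

Request:
nudge_tcp(
  moves=[-0.01,0.0025,0.1,0,1,-0.01,0.0025,0.2,0,1,-0.01,0.0025,0.2625,0,1,-0.01,0.0025,0.2775,0,1,-0.01,0.0025,0.2775,0,0.55,-0.01,0.0025,0.2775,0,0.4,-0.01,0.0025,0.2775,0,0.4,-0.01,0.0025,0.2775,0,0.4],
  clamp_n=20,
)

```text
clock: 8.05
ee_pos: [0.5926, 0.1476, 0.0069]
eef_rot: [0.0, 3.139, 0.001]
force: [0.4, -0.0, 0.0]
gripper_width: 0.701
grip_force: 0.0
```

Request:
nudge_tcp(
  moves=[0,0,0,0,0.4,0,0,0,0,0.4,0,0,-0.075,0,0.4,0,0,-0.175,0,0.4,0,0,-0.3,0,0.4,0,0,-0.3,0,0.4],
)

```text
clock: 8.65
ee_pos: [0.5961, 0.1488, 0.132]
eef_rot: [0.0, 3.13, 0.005]
force: [0.9, 1.2, -1.2]
gripper_width: 0.584
grip_force: 20.0
```

```bash
python3 - <<'E'
from h import *
to([.5335,-.296,.125])
E
```

```text
tcp [0.5961 0.1488 0.132 ] yaw y-axis [0.    1.    0.003] delta tool [ 0.0626 -0.4448  0.0047] t 8.65
```

Converted, -0.37 m / 0.4 = -0.925, -0.323 m / 0.4 = -0.8075.

Request:
nudge_tcp(
  moves=[0.0125,-0.075,0,0,0.4,0.025,-0.2,0,0,0.4,0.0375,-0.325,0,0,0.4,0.05,-0.445,0,0,0.4,0.075,-0.5675,0,0,0.4,0.1,-0.6875,0,0,0.4,0.1125,-0.8075,0,0,0.4,0.125,-0.925,0,0,0.4],
)

```text
clock: 9.45
ee_pos: [0.5405, -0.2244, 0.125]
eef_rot: [-0.0, -3.141, -0.0]
force: [1.4, 0.2, -0.6]
gripper_width: 0.589
grip_force: 20.0
```

Request:
nudge_tcp(
  moves=[0.02,-0.1,0,0,0.4,0.02,-0.1825,0.015,0,0.4,0.02,-0.1825,0.025,0,0.4,0.02,-0.1825,0.025,0,0.4,0.02,-0.1825,0.025,0,0.4],
)

```text
clock: 9.95
ee_pos: [0.5337, -0.2935, 0.115]
eef_rot: [0.003, -3.141, -0.003]
force: [0.2, 0.5, -0.7]
gripper_width: 0.591
grip_force: 20.0
```

```bash
python3 - <<'E'
from h import *
s=sensors.observe()["ee_pos"]
X=wr("w5.png",(320,315),(40,60,10),(88,255,255),s[2]+.004)
print("ring->post tool shift", X[0]-.5335, -.296-X[1]); to([.5335,-.296,.0295])
E
```

```text
[320. 307.] (259, 250, 124, 115) [ 0.5335 -0.2943  0.119 ]
ring->post tool shift -2.68035185758686e-05 -0.0016574470869814006
tcp [ 0.534  -0.2934  0.1153] yaw y-axis [-0.003  1.     0.001] delta tool [ 0.0005 -0.0027  0.0858] t 10.0
```

View pics/w5.png

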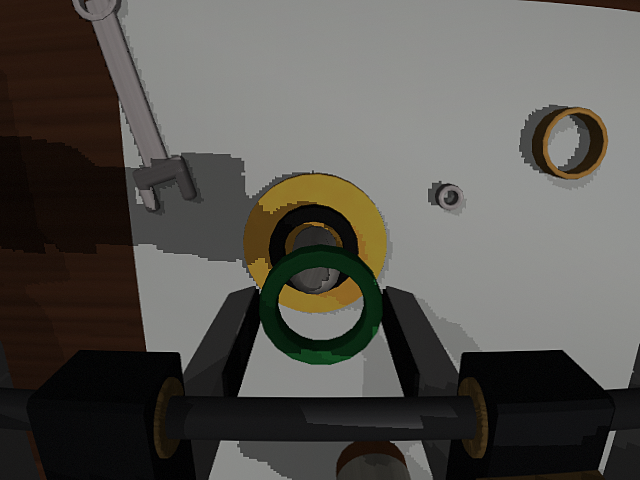

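The green ring is in hand at (320,307) and centred over the post to about 2 mm. Lower it and release.

Converted, 0.083 m / 0.4 = 0.2075, 0.075 m / 0.4 = 0.1875.

Request:
nudge_tcp(
  moves=[0,-0.005,0,0,0.4,0,-0.005,0.05,0,0.4,0,-0.005,0.125,0,0.4,0,-0.005,0.1875,0,0.4,0,-0.005,0.2075,0,0.4,0,-0.005,0.2075,0,0.4,0,-0.005,0.2075,0,0.4],
)

```text
clock: 10.7
ee_pos: [0.5345, -0.2977, 0.0335]
eef_rot: [-0.001, 3.14, -0.001]
force: [0.6, 0.4, 0.2]
gripper_width: 0.592
grip_force: 20.0
```

Request:
nudge_tcp(
  moves=[0,0,0.0025,0,0.4,0,0,0.0025,0,0.8,0,0,0.0025,0,0.9,0,0,0,0,0.9,0,0,-0.1,0,0.9,0,0,-0.2,0,0.9,0,0,-0.2625,0,0.9,0,0,-0.2625,0,0.9],
)

```text
clock: 11.5
ee_pos: [0.5362, -0.299, 0.1417]
eef_rot: [0.0, 3.134, -0.006]
force: [-0.3, 0.5, -0.2]
gripper_width: 0.898
grip_force: 0.0
```

```bash
python3 - <<'E'
from h import *
to([.4515,.042,.12])
p,d=imaging.capture("wrist");cv2.imwrite("pics/w6.png",p)
E
```

```text
tcp [ 0.5362 -0.299   0.1417] yaw y-axis [ 0.     1.    -0.004] delta tool [0.0849 0.3411 0.0198] t 11.5
```

View pics/w6.png

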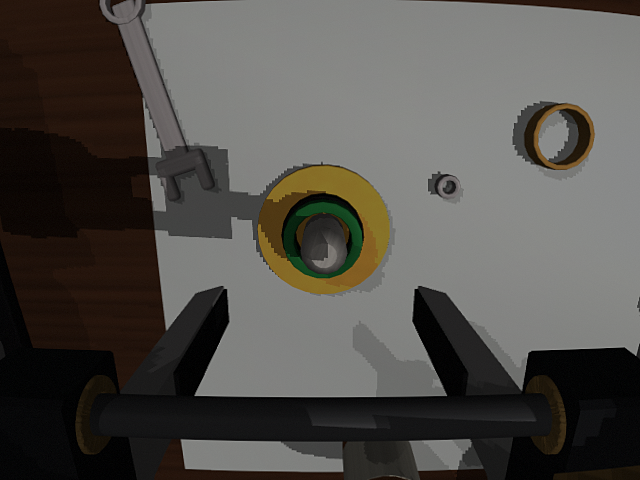

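The oil seal sits flat on the dust seal at (323,237). Next, the grey spacer.

Converted, 0.339 m / 0.4 = 0.8475, 0.083 m / 0.4 = 0.2075.

Request:
nudge_tcp(
  moves=[0.025,0.075,0,0,1,0.05,0.1875,0,0,1,0.075,0.3,0,0,1,0.1,0.4125,0,0,1,0.125,0.525,0,0,1,0.15,0.6375,0,0,1,0.175,0.75,0.025,0,1,0.2075,0.8475,0.05,0,1],
)

```text
clock: 12.35
ee_pos: [0.4495, 0.0436, 0.1165]
eef_rot: [0.001, -3.141, -0.001]
force: [0.3, 0.1, 0.6]
gripper_width: 1.0
grip_force: 0.0
```

Request:
nudge_tcp(
  moves=[0,0,0,0,1,0,0,0,0,1,0,0,0,0,1],
)

```text
clock: 12.65
ee_pos: [0.4505, 0.04, 0.117]
eef_rot: [-0.003, -3.141, 0.001]
force: [0.2, 0.4, 1.1]
gripper_width: 1.0
grip_force: 0.0
```

```bash
python3 - <<'E'
from h import *
X=wr("w7.png",(320,240),(0,0,0),(180,255,75),.005)
to([X[0],X[1],.004]); to([.4515,.042,.004])
p=cv2.imread("pics/w7.png");cv2.imwrite("pics/w7c.png",p[140:340,200:440])
E
```

```text
[312. 240.] (256, 204, 108, 80) [0.4493 0.0336 0.005 ]
tcp [0.4508 0.0397 0.1172] yaw y-axis [ 0.003  1.    -0.001] delta tool [ 0.0014 -0.006   0.1132] t 12.7
tcp [0.4508 0.0397 0.1172] yaw y-axis [ 0.003  1.    -0.001] delta tool [-0.0007  0.0024  0.1132] t 12.7
```

View pics/w7c.png

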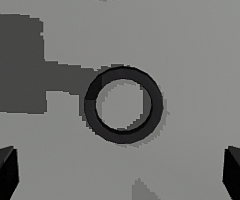

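The spacer is at (324,244); the mask included a shadow, so I use the scene-based position.

Converted, 0.112 m / 0.4 = 0.28, 0.002 m / 0.4 = 0.005.

Request:
nudge_tcp(
  moves=[0,0.005,0.1,0,1,0,0.005,0.2,0,1,0,0.005,0.2625,0,1,0,0.005,0.28,0,1,0,0.005,0.28,0,0.55,0,0.005,0.28,0,0.4,0,0.005,0.28,0,0.4,0,0.005,0.28,0,0.4],
  clamp_n=20,
)

```text
clock: 13.5
ee_pos: [0.4509, 0.0427, 0.0058]
eef_rot: [0.002, 3.141, -0.001]
force: [0.7, 0.1, -0.1]
gripper_width: 0.696
grip_force: 0.0
```

Request:
nudge_tcp(
  moves=[0,0,0,0,0.4,0,0,0,0,0.4,0,0,-0.075,0,0.4,0,0,-0.175,0,0.4,0,0,-0.3,0,0.4,0,0,-0.3,0,0.4],
)

```text
clock: 14.1
ee_pos: [0.4542, 0.0443, 0.1305]
eef_rot: [-0.0, 3.131, 0.002]
force: [0.6, 0.4, -0.2]
gripper_width: 0.574
grip_force: 20.0
```

```bash
python3 - <<'E'
from h import *
to([.5335,-.296,.125])
E
```

```text
tcp [0.4542 0.0443 0.1305] yaw y-axis [-0.     1.     0.001] delta tool [-0.0793 -0.3403  0.0058] t 14.1
```

Converted, -0.338 m / 0.4 = -0.845, -0.3 m / 0.4 = -0.75.

Request:
nudge_tcp(
  moves=[-0.025,-0.075,0,0,0.4,-0.05,-0.1875,0,0,0.4,-0.075,-0.3,0,0,0.4,-0.1,-0.4125,0,0,0.4,-0.125,-0.525,0,0,0.4,-0.15,-0.6375,0,0,0.4,-0.175,-0.75,0,0,0.4,-0.205,-0.845,0,0,0.4],
)

```text
clock: 14.9
ee_pos: [0.5314, -0.2975, 0.1245]
eef_rot: [-0.003, -3.14, 0.0]
force: [1.3, 0.7, 0.0]
gripper_width: 0.579
grip_force: 20.0
```

Request:
nudge_tcp(
  moves=[0,0,0.0125,0,0.4,0,0,0.025,0,0.4,0,0,0.025,0,0.4,0,0,0.025,0,0.4],
)

```text
clock: 15.3
ee_pos: [0.5323, -0.2925, 0.1151]
eef_rot: [0.004, -3.141, -0.002]
force: [0.1, 0.1, -1.0]
gripper_width: 0.578
grip_force: 20.0
```

```bash
python3 - <<'E'
from h import *
to([.5335,-.296,.0425])
p,d=imaging.capture("wrist");cv2.imwrite("pics/w8.png",p)
E
```

```text
tcp [ 0.5323 -0.2925  0.1151] yaw y-axis [-0.003  1.     0.001] delta tool [-0.0013 -0.0036  0.0726] t 15.3
```

View pics/w8.png

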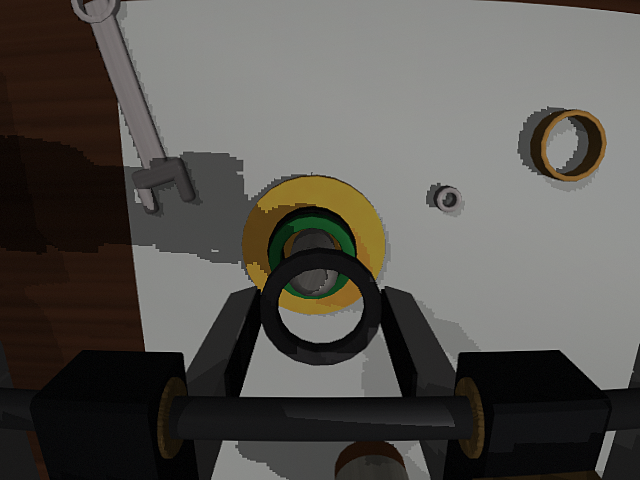

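The spacer is in hand at (321,306), the same placement in the fingers as the green ring. Lower it.

Converted, 0.072 m / 0.4 = 0.18, 0.065 m / 0.4 = 0.1625.

Request:
nudge_tcp(
  moves=[0,-0.0063,0,0,0.4,0,-0.0063,0.05,0,0.4,0,-0.0063,0.1125,0,0.4,0,-0.0063,0.1625,0,0.4,0,-0.0063,0.18,0,0.4,0,-0.0063,0.18,0,0.4,0,-0.0063,0.18,0,0.4],
)

```text
clock: 16.05
ee_pos: [0.5333, -0.2973, 0.0443]
eef_rot: [-0.0, 3.14, -0.001]
force: [0.4, 0.2, 0.0]
gripper_width: 0.579
grip_force: 20.0
```

Request:
nudge_tcp(
  moves=[0,0,0.0025,0,0.4,0,0,0.0025,0,0.8,0,0,0.0025,0,0.9,0,0,0,0,0.9,0,0,-0.1,0,0.9,0,0,-0.2,0,0.9,0,0,-0.2375,0,0.9,0,0,-0.2375,0,0.9],
)

```text
clock: 16.85
ee_pos: [0.5344, -0.2979, 0.1414]
eef_rot: [0.0, 3.137, -0.004]
force: [0.6, -0.3, 0.1]
gripper_width: 0.9
grip_force: 0.0
```

```bash
python3 - <<'E'
from h import *
to([.4605,-.1235,.12])
p,d=imaging.capture("wrist");cv2.imwrite("pics/w9.png",p)
E
```

```text
tcp [ 0.5344 -0.2979  0.1414] yaw y-axis [ 0.     1.    -0.003] delta tool [0.074  0.1745 0.0205] t 16.85
```

View pics/w9.png

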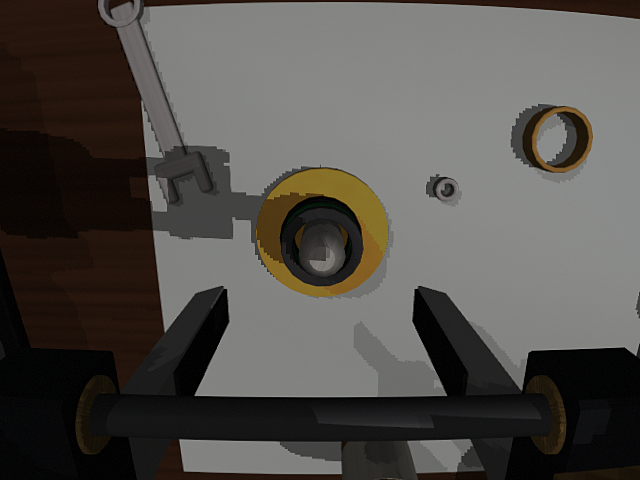

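The spacer is seated at (321,247). Next, the brass bushing.

Converted, 0.173 m / 0.4 = 0.4325, 0.073 m / 0.4 = 0.1825.

Request:
nudge_tcp(
  moves=[0.0375,0.0875,0,0,1,0.075,0.175,0,0,1,0.1125,0.275,0,0,1,0.15,0.3625,0.025,0,1,0.1825,0.4325,0.05,0,1,0.1825,0.4325,0.05,0,1,0.1825,0.4325,0.05,0,1,0.1825,0.4325,0.05,0,1],
)

```text
clock: 17.7
ee_pos: [0.4598, -0.1251, 0.118]
eef_rot: [-0.002, -3.141, 0.0]
force: [0.7, -0.2, 0.1]
gripper_width: 1.003
grip_force: 0.0
```

```bash
python3 - <<'E'
from h import *
X=wr("w10.png",(320,240),(8,90,40),(32,255,255),.008)
to([X[0],X[1],.004]); to([.4605,-.1235,.004])
E
```

```text
[322. 248.] (288, 215, 69, 67) [ 0.4638 -0.1246  0.008 ]
tcp [ 0.4599 -0.1253  0.1181] yaw y-axis [ 0.002  1.    -0.   ] delta tool [-0.0039  0.0008  0.1141] t 17.75
tcp [ 0.4599 -0.1253  0.1181] yaw y-axis [ 0.002  1.    -0.   ] delta tool [-0.0006  0.0018  0.1141] t 17.75
```

Converted, 0.112 m / 0.4 = 0.28, 0.105 m / 0.4 = 0.2625.

Request:
nudge_tcp(
  moves=[-0.0038,0.0025,0.1,0,1,-0.0038,0.0025,0.2,0,1,-0.0038,0.0025,0.2625,0,1,-0.0038,0.0025,0.28,0,1,-0.0038,0.0025,0.28,0,0.5,-0.0038,0.0025,0.28,0,0.3,-0.0038,0.0025,0.28,0,0.3,-0.0038,0.0025,0.28,0,0.3],
  clamp_n=20,
)

```text
clock: 18.55
ee_pos: [0.4619, -0.1235, 0.0076]
eef_rot: [0.001, 3.139, -0.001]
force: [-0.4, 0.8, -0.7]
gripper_width: 0.698
grip_force: 0.0
```

Request:
nudge_tcp(
  moves=[0,0,0,0,0.3,0,0,0,0,0.3,0,0,0,0,0.3,0,0,-0.075,0,0.3,0,0,-0.175,0,0.3,0,0,-0.3,0,0.3,0,0,-0.3,0,0.3],
)

```text
clock: 19.25
ee_pos: [0.4648, -0.1236, 0.1314]
eef_rot: [0.0, 3.132, -0.003]
force: [1.6, -0.3, -0.4]
gripper_width: 0.502
grip_force: 20.0
```

Request:
nudge_tcp(
  moves=[-0.0375,-0.0875,0,0,0.3,-0.075,-0.175,0,0,0.3,-0.1125,-0.275,0,0,0.3,-0.15,-0.3625,0,0,0.3,-0.18,-0.4313,0,0,0.3,-0.18,-0.4313,0.0125,0,0.3,-0.18,-0.4313,0.025,0,0.3,-0.18,-0.4313,0.025,0,0.3],
)

```text
clock: 20.05
ee_pos: [0.5316, -0.2935, 0.1149]
eef_rot: [0.003, -3.138, -0.004]
force: [-0.1, -0.5, -0.9]
gripper_width: 0.504
grip_force: 20.0
```

```bash
python3 - <<'E'
from h import *
s=sensors.observe()["ee_pos"]
X=wr("w11.png",(320,300),(8,90,20),(22,255,255),s[2]+.004)
to([.5335,-.296,.0525])
E
```

```text
[320. 298.] (257, 240, 123, 122) [ 0.5272 -0.2947  0.1189]
tcp [ 0.5321 -0.2935  0.1156] yaw y-axis [-0.002  1.     0.002] delta tool [-0.0015 -0.0026  0.0631] t 20.1
```

View pics/w11.png

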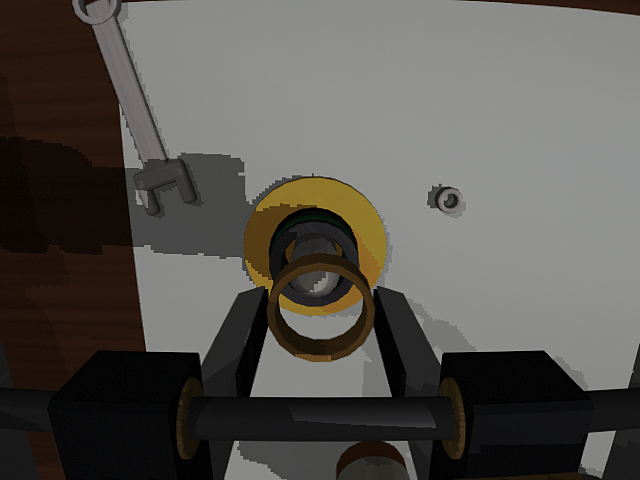

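The bushing is in hand at (321,306) and centred. Lower it.

Converted, 0.061 m / 0.4 = 0.1525, -0.001 m / 0.4 = -0.0025.

Request:
nudge_tcp(
  moves=[-0.0025,-0.0063,0,0,0.3,-0.0025,-0.0063,0.05,0,0.3,-0.0025,-0.0063,0.1,0,0.3,-0.0025,-0.0063,0.1375,0,0.3,-0.0025,-0.0063,0.1525,0,0.3,-0.0025,-0.0063,0.1525,0,0.3,-0.0025,-0.0063,0.1525,0,0.3],
)

```text
clock: 20.8
ee_pos: [0.5346, -0.2982, 0.056]
eef_rot: [-0.0, 3.141, -0.001]
force: [0.0, 0.2, -1.0]
gripper_width: 0.501
grip_force: 20.0
```

Request:
nudge_tcp(
  moves=[0,0,0.0025,0,0.3,0,0,0.0025,0,0.7,0,0,0.0025,0,0.9,0,0,0,0,0.9,0,0,-0.1,0,0.9,0,0,-0.2,0,0.9,0,0,-0.2375,0,0.9,0,0,-0.2375,0,0.9],
)

```text
clock: 21.6
ee_pos: [0.5359, -0.2989, 0.1534]
eef_rot: [0.0, 3.137, -0.004]
force: [0.0, -0.5, 0.4]
gripper_width: 0.901
grip_force: 0.0
```

```bash
python3 - <<'E'
from h import *
p,d=imaging.capture("wrist");q,_=imaging.capture("scene")
a=cv2.resize(p[120:340,180:460],(400,314));b=cv2.resize(q[210:367,60:260],(400,314))
cv2.imwrite("pics/f.png",np.hstack([a,b]))
E
```

```text
(no output)
```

View pics/f.png

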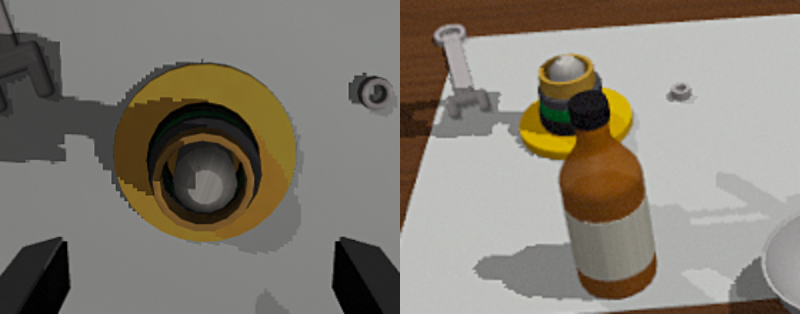

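The stack is complete and flat: black, green, grey, then brass around the post at (205,180). The bottle is still standing and the gripper is clear. Handing in.

```bash
python3 -c "
from cell import robot
print(robot.finish_job())"
```

```text
the job is handed in; nothing more can be done
None
```

The fork seal kit is stacked on the yellow spindle in the order asked (dust seal, oil seal, spacer, bushing); the brown seal was left alone, the bottle is still standing, and I handed the job in at about 22 s on the robot's clock.

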